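Stow the tall measuring cylinder in the half-covered box

ROBOT

A 6-joint arm with a two-finger parallel gripper is mounted at the origin on the work surface. World frame = base frame: x ahead of the robot, y to its left, z up, the work surface at z = 0. Lengths are in m, angles in rad, forces in N, time in s.
With the tool pointing down it reaches from about 0.35 to 0.85 m from the base axis. Payload 8.1 kg.
Tool frame: the origin (TCP) lies midway between the tips of the shut fingers; the grasp point (between the pads) lies 19 mm behind it (robot.tcp_to_grasp is the distance from the TCP to the grasp point, in m); x points along the fingers, y is the direction in which the jaws open and shut, and the axes are right-handed (so a half turn about x gives the same grasp; the last joint's range is limited). The gripper opens to 93 mm and grips with 3 to 60 N. Pads are 15 mm wide; open, the fingers measure 128 mm over their backs; the gripper's body (75 mm by 188 mm) begins 65 mm behind the grasp point.
Start: joints at [-1.26, 0.13, 1.488, -0, 1.523, -0.085], TCP at [0.231, -0.554, 0.194] pointing down, gripper open.
Joint ranges: [-2.96, 2.96], [-0.89, 2.26], [0.02, 2.5], [-1.34, 4.48], [0, 2.73], [-2.66, 2.66]. Speed limits (rad/s): [2.39, 2.39, 2.79, 3.14, 3.14, 3.14].

INTERFACE

Orientations are given as a rotation vector (axis times angle).
In Python, from plant import robot gives the robot as it stands.
- The arm moves only by the tool play_rows, never from a script. Its argument "plan" is a list of rows, each an object with "slide": the shift along the world's x, y, z as a fraction of full scale, a list of three; "roll": the turn about the world's z as a fraction of full scale; "fingers": the gripper command: -1 is shut, 1 is fully open, values between are in proportion. A call has 1 to 20 rows; each row shifts and turns the commanded pose from where the row before left it; what a row does not reach is not made up. Full scale, the value 1, is 30 mm for a shift and 8 degrees for a turn. A row lasts 1/8 s, in which the tool goes at most 62.5 mm and 10.7 degrees, less where a joint would pass 70% of its speed; a pose out of reach is approached as far as the arm can. A call with a number of a shift or a turn outside -1 to 1 is refused whole. A call with a gripper value outside its range is refused whole. The fingers move at their own pace and stop on an object; "squeeze" is the grip in N (left out, the last holds). Time passes only in rows, so rows that do not move let the fingers close. It gives the time, the measured TCP pose, the force and the opening at its end, in the units of the state.
- robot.read_state(): the state, without advancing time (a new reading comes with each control period).
- robot.read_camera(name): name is "side" or "top"; returns the picture (420x560x3 uint8, red, green, blue); there is no depth.
- robot.get_calibration(name): a dict with "fx", "fy", "cx", "cy" (pixels), "R" (3x3) and "t" (3): a world point X has camera coordinates R X + t. Camera axes: x right, y down, z forward; pixel columns grow to the right and rows downward; lengths in m; the calibration is good to about 2 mm. A picture is of the moment at which its call begins. get_calibration takes no time and is no camera call.
- robot.close_job(): hands the job in, once; it reports no verdict.
Trained networks look in the newest picture that a camera, given by its name, has taken for a name from the list of things; names that differ only in an ending like _2 or _b are one class to them, and where a whole thing is asked for, a point or a joint stands for the part that bears it (a point fixed in the world has none). Each returns a list of dicts, best first, with "p" (0 to 1); they miss things now and then, are a little off and sometimes report something else, mostly with a low value. They report only what shows in the picture. A call takes as long as a camera call. They do not tell look-alikes from the thing itself.
- robot.boxes_of(camera, target): "extent" ([centre column, centre row, width, height] in pixels, round what is visible of it).
- robot.regions_of(camera, target): "region" (420x560 bool, what is visible of it) and "extent" ([centre column, centre row, width, height] in pixels, round what is visible of it).
- robot.mark_of(camera, target): "point" ([column, row] in pixels: a listed point, or the origin of a listed thing).
The state is a dict: "t": time; "q": joint angles; "dq": joint speeds; "joint_torque": joint torques, N m; "tool_pos": TCP position; "orientation": TCP orientation; "force": force on the tool from outside, world axes, zero at the start; "wrist_torque": the same for the moment, N m; "opening": finger opening in m.
Only numpy, scipy, OpenCV 4.12 (cv2) and the standard library are available. Lean on these libraries where they do the work, as an engineer would, in place of code of your own. Each camera call takes 0.05 s, during which the arm holds its last target.

TASK

Put the taller of the two footed measuring cylinders away in the half-covered cardboard-coloured box. Its foot is wider than the opening, so tilt it to slip the foot in under the cover, then right it and stand it upright on the box's floor before letting go, with its tube coming up through the opening. Leave the shorter cylinder standing where it is.

Things in the scene. Friction and masses are not known exactly. Their poses are not given: they have to be found in the camera images.
- tall_center (a point): Taller measuring cylinder, white plastic, loose: tube 24 mm in diameter on a flat round foot 94 mm in diameter, 8 mm thick (collar at the joint up to 18 mm); 190 mm tall, 0.12-0.22 kg. Point: on its axis, half-way up (95 mm above the underside); z runs up the tube. Take the tube 40 to 50 mm below its top, so that the hand clears the tube's top and later the box. Any yaw.
- short_center (a point): Shorter measuring cylinder, not to be moved: tube 20 mm in diameter, foot 80 mm in diameter, 120 mm tall. Point: on its axis, half-way up (60 mm above the underside). It, the tall one and a closed white bottle without a foot (56 mm in diameter, 130 mm tall) stand to the robot's right in any arrangement.
- box: Cream storage box, fixed, to the robot's left. Origin: centre of its underside, z up. Outside 150 (x) by 144 (y) mm, 70 high; inside 140 by 134, floor at 4 mm. A fixed cover 4 mm thick, flush with the top (66 to 70 mm up), closes the -x side (nearer the robot) from the wall to x = -12 mm. Upright on the floor, the tall cylinder's axis fits from x = 0 to 23 mm, best at x = 12, y = 0.
- box_opening (a point): Centre of the box's opening, level with its top (x = 29 mm, y = 0, z = 70 mm in the box frame; same axes). The opening is 82 mm along x by 134 mm along y; the cover's edge lies at its -x side. The 94 mm foot goes in with its -x edge lowest, sliding towards -x under the cover, tube leaning to -x (25 degrees suits, 15 to 35 will do), and is righted as it goes deeper.
Things that resemble listed ones, but are neither listed nor needed, are in the scene too. Leave any blue or turquoise look-alike of the part that bears tall_center alone. What is shaped like the box but red is not meant.

How it is judged:
On the way:
1. the tall cylinder stands upright (within 10 degrees) inside the box, its foot no more than 12 mm above the box's floor, while still held (z of tall_center in the frame of box below 0.111 m and x of tall_center in the frame of box between -0.005 and 0.04 m and y of tall_center in the frame of box between -0.035 and 0.035 m and angle between tall_center's own z axis and vertical below 0.175 rad and contact force between the fingers and tall above 0.5 N), for 0.1 s.
At the end, for the whole second after the job is handed in: The tall cylinder stands by itself inside the box, upright within 10 degrees, its foot down on the box's floor (within 8 mm) and its tube coming up through the opening, released and at rest (z of tall_center in the frame of box below 0.107 m and x of tall_center in the frame of box between -0.005 and 0.04 m and y of tall_center in the frame of box between -0.035 and 0.035 m and angle between tall_center's own z axis and vertical below 0.175 rad and linear speed of tall below 0.02 m/s and angular speed of tall below 0.2 rad/s); the robot touches nothing.
It fails at once if the shorter cylinder is pushed more than 30 mm or tipped more than 25 degrees (distance of short_center from where it was at the start of the episode above 0.03 m or angle between short_center's own z axis and vertical above 0.44 rad).
It also fails if it takes over 51 s, if anything falls off the work surface, if the arm or the gripper's body presses on something with over 40 N, if the wrist force passes 120 N, or if a joint passes its speed limit or range.

## Working session

There is one attempt and no reset: what is moved stays moved. The work goes in short steps, Python scripts to look and compute and a tool call to move; the robot and the scene stay as the last step left them, time stands still between calls to the robot, and variables do not carry over. Pictures are saved under pics/ and viewed, and the job is handed in when it is done.

Besides the shell and the picture viewer there is one more tool, called after "Emit:" as name(argument=value, ...) on one line, values as JSON. play_rows: Moves the arm, as the interface text tells. Its arguments: {"type":"object","properties":{"plan":{"type":"array","items":{"type":"object","properties":{"slide":{"type":"array","items":{"type":"number","minimum":-1,"maximum":1}},"roll":{"type":"number","minimum":-1,"maximum":1},"fingers":{"type":"number"}}}},"squeeze":{"type":"number"}},"required":["plan"]}

```bash
ls; mkdir -p pics; cat > h.py <<'E'
import numpy as np,cv2
from plant import robot
def save(n,name,crop=None,s=1):
    im=robot.read_camera(name)
    im2=im
    if crop: a,b,c,d=crop; im2=im[b:d,a:c]
    if s!=1: im2=cv2.resize(im2,None,fx=s,fy=s,interpolation=cv2.INTER_CUBIC)
    cv2.imwrite(n,im2[:,:,::-1]); return im
def K(n):
    c=robot.get_calibration(n); return c,np.array(c["R"]),np.array(c["t"])
def proj(n,X):
    c,R,t=K(n); p=R@np.array(X,float)+t
    return np.array([c["fx"]*p[0]/p[2]+c["cx"],c["fy"]*p[1]/p[2]+c["cy"]])
def ray(n,uv):
    c,R,t=K(n); d=R.T@np.array([(uv[0]-c["cx"])/c["fx"],(uv[1]-c["cy"])/c["fy"],1.]); return -R.T@t,d
def onz(n,uv,z):
    o,d=ray(n,uv); return o+d*(z-o[2])/d[2]
E
python3 - <<'E'
from h import *
for c in("side","top"):
    save(f"pics/{c}0.png",c)
    print(c,-K(c)[1].T@K(c)[2],K(c)[1][2])
    for t in("tall_center","short_center","box","box_opening"):
        print(t,[(np.round(d["point"],1).tolist(),round(d["p"],2)) for d in robot.mark_of(c,t)])
E
```

```text
pics
side [0.15874049 0.62015525 0.73158093] [ 0.30004824 -0.7250939  -0.61984667]
tall_center [([360.6, 195.7], 0.72), ([301.4, 175.6], 0.71), ([358.4, 163.8], 0.59)]
short_center [([266.1, 233.1], 0.72)]
box [([171.0, 342.9], 0.78), ([292.9, 380.8], 0.69)]
box_opening [([152.8, 316.0], 0.81), ([279.3, 352.1], 0.75)]
top [ 0.41148904 -0.09324012  1.27077251] [ 4.80651155e-02  8.27521363e-04 -9.98843862e-01]
tall_center [([379.3, 206.7], 0.9), ([372.3, 277.5], 0.64), ([438.0, 260.5], 0.6)]
short_center [([281.5, 205.2], 0.91)]
box [([164.1, 281.8], 0.93), ([155.5, 175.1], 0.76)]
box_opening [([142.9, 161.5], 0.93), ([153.6, 272.9], 0.87)]
```

View pics/side0.png

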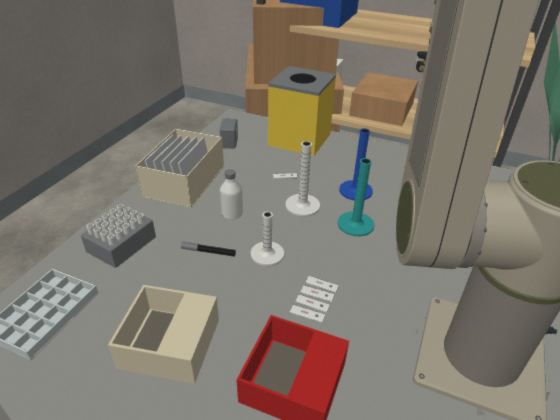

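View pics/top0.png

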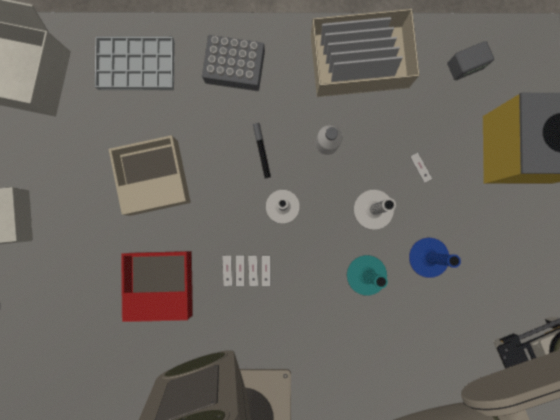

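```bash
python3 - <<'E'
from h import *
from scipy.optimize import least_squares
a=cv2.imread("pics/top0.png");b=cv2.imread("pics/side0.png")
c1=cv2.resize(a[110:240,90:220],None,fx=3,fy=3,interpolation=2);c2=cv2.resize(a[140:270,310,None][:,:] if 0 else a[140:270,320:450],None,fx=3,fy=3,interpolation=2)
cv2.imwrite("pics/crop0.png",np.hstack([c1,c2]))
cv2.imwrite("pics/crop0s.png",cv2.resize(b[280:385,100:230],None,fx=5,fy=5,interpolation=2))
def fit(obs):
    def f(x): return np.concatenate([proj(n,x)-uv for n,uv in obs])
    r=least_squares(f,[.5,0,.05]); return r.x.round(4),r.fun.round(1)
print("tall",fit([("side",[301.4,175.6]),("top",[379.3,206.7])]))
print("short",fit([("side",[266.1,233.1]),("top",[281.5,205.2])]))
print("box",fit([("side",[171,342.9]),("top",[155.5,175.1])]))
print("open",fit([("side",[152.8,316]),("top",[142.9,161.5])]))
for t,z in(("tall_center",.004),):
  for c in("side","top"):
    for d in robot.regions_of(c,t): print(c,d["extent"],d["p"])
print(robot.read_state())
E
```

```text
tall (array([ 0.4807, -0.2988,  0.096 ]), array([ 1.1,  0.1, -0.3, -0.9]))
short (array([ 0.4842, -0.0871,  0.0653]), array([ 0.5,  0. , -0.2, -0.5]))
box (array([ 0.5543,  0.2095, -0.0093]), array([-1.4, -0.2,  0.8,  1.5]))
open (array([0.5753, 0.2186, 0.0711]), array([-1.5, -0.2,  0.9,  1.6]))
side [356.1, 196.6, 36.1, 77.1] 0.93
side [353.0, 162.6, 31.8, 67.9] 0.77
top [367.8, 275.1, 42.1, 38.5] 0.93
top [375.4, 210.4, 41.8, 40.1] 0.87
top [434.9, 258.4, 51.1, 38.6] 0.79
{'t': 0.6, 'q': array([-1.26039065e+00,  1.30394815e-01,  1.48817225e+00,  1.33372027e-05,
        1.52301631e+00, -8.54181402e-02]), 'dq': array([ 0.00113394,  0.00229021, -0.00065351, -0.00134726,  0.00020527,
        0.00127221]), 'joint_torque': array([-2.42307642e-04, -5.59405053e+01, -4.91798365e+01,  7.68735562e-02,
        2.28473113e-02, -3.79860410e-05]), 'tool_pos': array([ 0.23136035, -0.55361276,  0.19405358]), 'orientation': array([ 2.00414308,  0.40189347, -2.00411389]), 'force': array([-0.27175115, -0.2172369 , -0.41091626]), 'wrist_torque': array([-0.0037565 , -0.04100273, -0.01682306]), 'opening': 0.0927006998575556}
```

View pics/crop0.png

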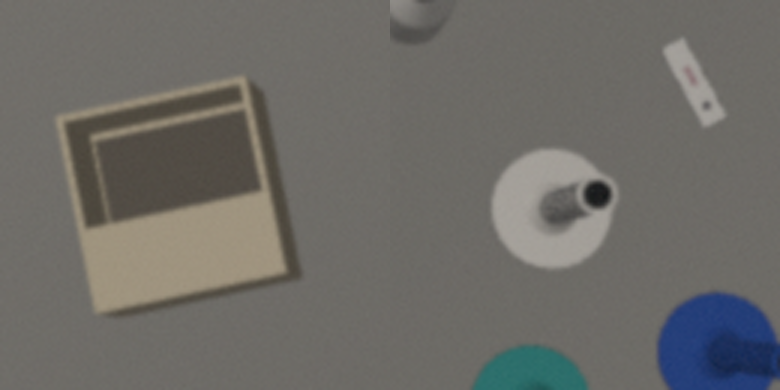

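View pics/crop0s.png

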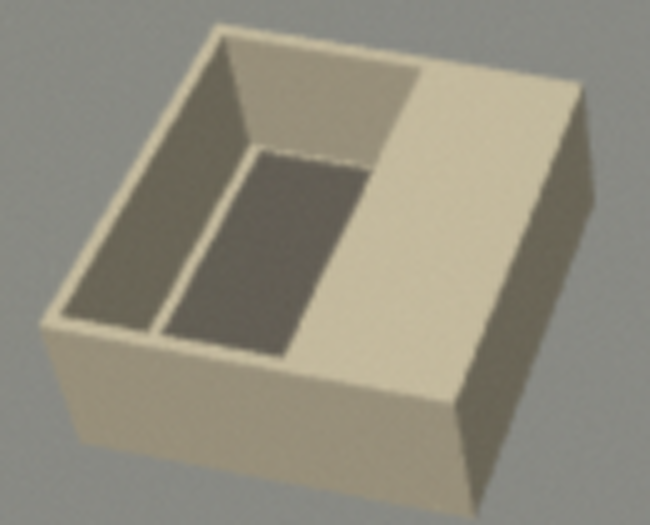

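```bash
cat >> h.py <<'E'
from scipy.spatial.transform import Rotation as Ro
E
python3 - <<'E'
from h import *
from scipy.optimize import least_squares
L=[(75,72),(75,-72),(-75,-72),(-75,72)]
T=np.array([(57,117),(246,76),(288,272),(96,313)])/3+[90-1/3,110-1/3]
S=np.array([(42,322),(218,24),(582,83),(455,402)])/5+[100-.4,280-.4]
def f(p,full=False):
    x,y,a=p;R=np.array([[np.cos(a),-np.sin(a)],[np.sin(a),np.cos(a)]])
    r=[]
    for l,t,s in zip(L,T,S):
        X=np.r_[R@np.array(l)/1000+[x,y],.07]; r+=[proj("top",X)-t,proj("side",X)-s]
    return np.concatenate(r)
r=least_squares(f,[.55,.21,.2]);print(r.x,np.degrees(r.x[2]),r.fun.round(1))
im=cv2.imread("pics/top0.png")
# tall foot ellipse: white fit
def foot(n,c):
    im=cv2.imread(f"pics/{n}0.png").astype(int);m=((im.min(2)>150)).astype(np.uint8)
    k,lab,st,ce=cv2.connectedComponentsWithStats(m);i=lab[c[1],c[0]];print(n,i,st[i],ce[i]);return (lab==i)
foot("top",(365,215));foot("side",(300,208))
print("tall foot top",onz("top",(373.4,209.3),.006),"tube top",onz("top",((598-390)/3+319.7,194/3+139.7),.19))
print("side foot",onz("side",(303,205),.008),"side tubetop",onz("side",(306.5,146),.19))
s=robot.read_state();print(Ro.from_rotvec(s["orientation"]).as_matrix().round(4))
E
```

```text
[0.54976676 0.21264517 0.21725306] 12.447683636187943 [-0.6  0.  -0.4 -0.2 -0.3  0.1 -0.1 -0.9 -0.6  0.4  0.4 -0.6 -0.3  0.5
  0.  -0.7]
top 16 [355 191  37  37 657] [370.23744292 209.847793  ]
side 29 [285 192  35  24 535] [301.66728972 204.69345794]
tall foot top [ 0.4779198  -0.30149079  0.006     ] tube top [ 0.47821647 -0.30238701  0.19      ]
side foot [ 0.47240457 -0.2936743   0.008     ] side tubetop [ 0.47149193 -0.2885084   0.19      ]
[[ 0.      0.3856 -0.9227]
 [-0.     -0.9227 -0.3856]
 [-1.      0.     -0.    ]]
```

Emit:
play_rows(plan=[{"slide":[0,0,0.8],"roll":0,"fingers":1},{"slide":[0,0,0.8],"roll":0,"fingers":1},{"slide":[0,0,0.8],"roll":0,"fingers":1},{"slide":[0.9,0.94,0],"roll":-0.15,"fingers":1},{"slide":[0.9,0.94,0],"roll":-0.15,"fingers":1},{"slide":[0.9,0.94,0],"roll":-0.15,"fingers":1},{"slide":[0.9,0.94,0],"roll":-0.15,"fingers":1},{"slide":[0.9,0.94,0],"roll":-0.15,"fingers":1},{"slide":[0.9,0.94,0],"roll":-0.15,"fingers":1},{"slide":[0.9,0.94,0],"roll":-0.15,"fingers":1},{"slide":[0.9,0.94,0],"roll":-0.15,"fingers":1},{"slide":[0.9,0.94,0],"roll":-0.1,"fingers":1},{"slide":[0,0,0],"roll":0,"fingers":1},{"slide":[0,0,0],"roll":0,"fingers":1}])

```text
t: 2.35
tool_pos: [0.4741, -0.3001, 0.266]
orientation: [2.107, 0.227, -2.108]
force: [-0.2, -0.6, -0.4]
opening: 0.0932
```

```bash
python3 - <<'E'
from h import *
s=robot.read_state();M=Ro.from_rotvec(s["orientation"]).as_matrix();print(s["t"],s["tool_pos"],np.degrees(np.arctan2(M[1,1],M[0,1])),s["q"].round(2))
save("pics/side1.png","side",(180,60,440,280),3)
save("pics/top1.png","top",(260,110,520,310),3)
E
```

```text
2.35 [ 0.47405649 -0.3001225   0.26603616] -77.69147589292395 [-0.66  0.01  1.49 -0.    1.65  0.7 ]
```

View pics/side1.png

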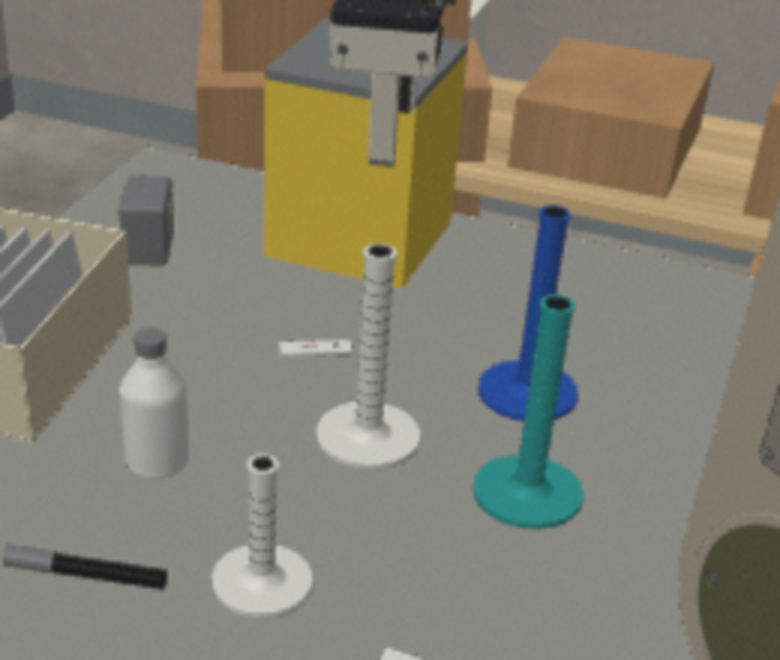

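View pics/top1.png

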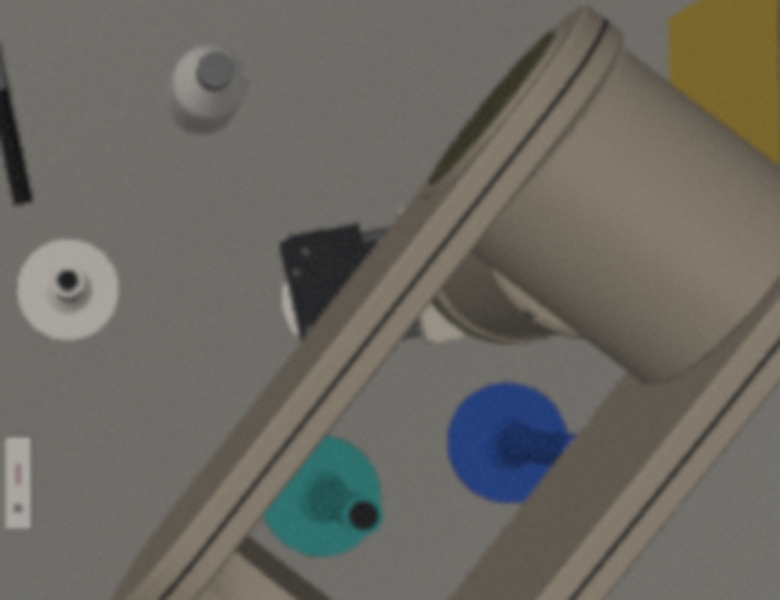

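```bash
python3 - <<'E'
from h import *
f=lambda u,v:(u/3+180-.33,v/3+60-.33)
print(onz("side",f(368.5,433.5),.005),onz("side",f(380,251),.19))
for p in [(.478,-.3005,.005),(.478,-.3005,.19)]: print(proj("side",p),proj("top",p))
print(f(368.5,433.5),f(380,251))
# finger tip +y finger: tool y -> tip at +-0.0465 + half thickness
print((proj("side",[.4741-.2132*.0555,-.3001+.977*.0555,.266])-[179.67,59.67])*3)
E
```

```text
[ 0.47626132 -0.30036361  0.005     ] [ 0.47648757 -0.3005221   0.19      ]
[301.91944908 203.97832863] [372.90462924 209.2863059 ]
[305.75333387 143.20819066] [388.08690213 204.47157361]
(302.50333333333333, 204.17) (306.3366666666667, 143.33666666666667)
[377.50868617 197.6224747 ]
```

Emit:
play_rows(plan=[{"slide":[0.1,0,-0.9],"roll":0,"fingers":1},{"slide":[0,0,-0.9],"roll":0,"fingers":1},{"slide":[0,0,-0.9],"roll":0,"fingers":1},{"slide":[0,0,-0.9],"roll":0,"fingers":1},{"slide":[0,0,-0.9],"roll":0,"fingers":1},{"slide":[0,0,-0.15],"roll":0,"fingers":1},{"slide":[0,0,0],"roll":0,"fingers":-1},{"slide":[0,0,0],"roll":0,"fingers":-1},{"slide":[0,0,0],"roll":0,"fingers":-1},{"slide":[0,0,0],"roll":0,"fingers":-1},{"slide":[0,0,0],"roll":0,"fingers":-1},{"slide":[0,0,0],"roll":0,"fingers":-1}], squeeze=30)

```text
t: 3.95
tool_pos: [0.4774, -0.2998, 0.1266]
orientation: [2.108, 0.227, -2.108]
force: [-0.3, -0.0, 0.2]
opening: 0.0377
```

Emit:
play_rows(plan=[{"slide":[0,0,0],"roll":0,"fingers":-1},{"slide":[0,0,0],"roll":0,"fingers":-1},{"slide":[0,0,0],"roll":0,"fingers":-1},{"slide":[0,0,0.3],"roll":0,"fingers":-1},{"slide":[0,0,0.7],"roll":0,"fingers":-1}])

```text
t: 4.58
tool_pos: [0.4766, -0.2992, 0.156]
orientation: [2.107, 0.229, -2.111]
force: [0.4, 0.0, -1.8]
opening: 0.0234
```

Emit:
play_rows(plan=[{"slide":[0,0,1],"roll":0,"fingers":-1},{"slide":[0,0,1],"roll":0,"fingers":-1},{"slide":[0,0,1],"roll":0,"fingers":-1},{"slide":[0.2,0.5,0.8],"roll":0,"fingers":-1},{"slide":[0.36,0.9,0],"roll":0,"fingers":-1},{"slide":[0.36,0.9,0],"roll":0,"fingers":-1},{"slide":[0.36,0.9,0],"roll":0,"fingers":-1},{"slide":[0.36,0.9,0],"roll":0,"fingers":-1},{"slide":[0.36,0.9,0],"roll":0,"fingers":-1},{"slide":[0.36,0.9,0],"roll":0,"fingers":-1},{"slide":[0.36,0.9,0],"roll":0,"fingers":-1},{"slide":[0.36,0.9,0],"roll":0,"fingers":-1},{"slide":[0.36,0.9,0],"roll":0,"fingers":-1},{"slide":[0.36,0.9,0],"roll":0,"fingers":-1},{"slide":[0.36,0.9,0],"roll":0,"fingers":-1},{"slide":[0.36,0.9,0],"roll":0,"fingers":-1},{"slide":[0.36,0.9,0],"roll":0,"fingers":-1},{"slide":[0.36,0.9,0],"roll":0,"fingers":-1},{"slide":[0.36,0.9,0],"roll":0,"fingers":-1},{"slide":[0.36,0.9,0],"roll":0,"fingers":-1}])

```text
t: 7.08
tool_pos: [0.6564, 0.1481, 0.271]
orientation: [2.108, 0.227, -2.108]
force: [-0.2, 0.9, -1.4]
opening: 0.0234
```

Emit:
play_rows(plan=[{"slide":[0.36,0.9,0],"roll":0,"fingers":-1},{"slide":[0.36,0.9,0],"roll":0,"fingers":-1},{"slide":[0.2,0.6,0],"roll":0,"fingers":-1},{"slide":[0,0.3,0],"roll":0,"fingers":-1},{"slide":[0,0,0],"roll":0,"fingers":-1}])

```text
t: 7.7
tool_pos: [0.6835, 0.2285, 0.2706]
orientation: [2.108, 0.227, -2.108]
force: [-0.5, -0.6, -0.7]
opening: 0.0237
```

```bash
cat >> h.py <<'E'
B=np.array([.5498,.2126]);A=0.2173
bx=np.array([np.cos(A),np.sin(A)]);by=np.array([-np.sin(A),np.cos(A)])
def st():
    s=robot.read_state();M=Ro.from_rotvec(s["orientation"]).as_matrix();d=s["tool_pos"][:2]-B
    print("t",s["t"],"tcp",s["tool_pos"].round(4),"box xy",(d@bx).round(4),(d@by).round(4),"yaw",np.degrees(np.arctan2(M[1,1],M[0,1])).round(1),"F",s["force"].round(1),"op",round(s["opening"],4))
    return s
E
python3 - <<'E'
from h import *
st()
save("pics/side2.png","side",(60,120,320,400),2.1)
save("pics/top2.png","top",(60,40,280,260),2.7)
E
```

```text
t 7.7 tcp [0.6835 0.2285 0.2706] box xy 0.134 -0.0133 yaw -77.7 F [-0.5 -0.6 -0.7] op 0.0237
```

View pics/side2.png

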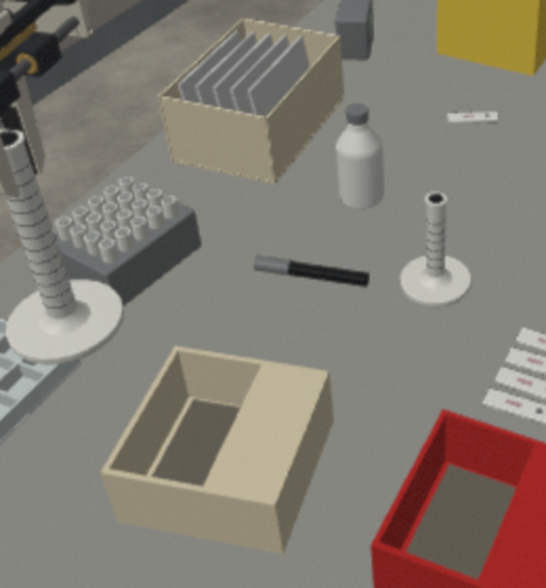

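View pics/top2.png

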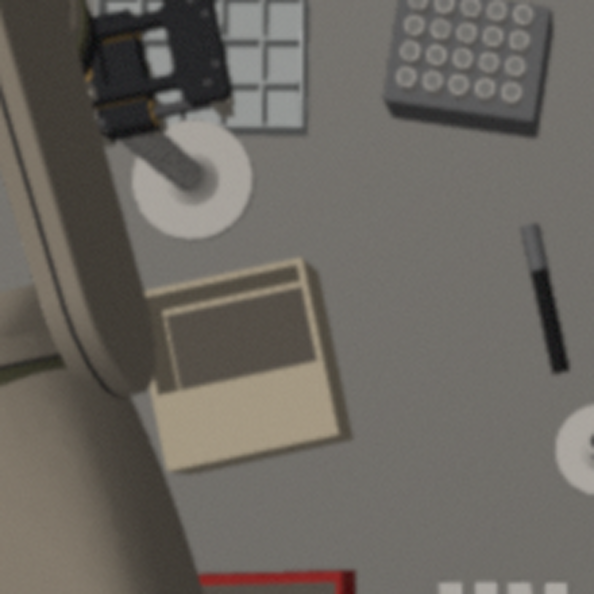

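```bash
cat >> h.py <<'E'
from scipy.optimize import least_squares
def tri(a,b):
    r=least_squares(lambda x:np.concatenate([proj("side",x)-a,proj("top",x)-b]),[.6,.2,.1]);return r.x,r.fun.round(1)
E
python3 - <<'E'
from h import *
P=[.6835,.2285,.1446+.006];print(proj("side",P),proj("top",P))
x,r=tri((90.6,272),(130.8,106.4));print(x,r); d=x[:2]-B;print(d@bx,d@by)
print(proj("side",[.6835,.2285,.3346]),(12/2.1+60,137/2.1+120))
print(onz("top",(173,87.5),0), onz("top",(60+305/2.7,40+130/2.7),0))
E
```

```text
[ 90.28551397 270.87928942] [130.08427172 106.25510529]
[0.68414357 0.22806845 0.14709154] [ 0.  0. -0. -0.]
0.13451912622434511 -0.013858976668250512
[ 61.27292506 185.35534494] (65.71428571428571, 185.23809523809524)
[0.76532224 0.17087717 0.        ] [0.76376821 0.17094383 0.        ]
```

Emit:
play_rows(plan=[{"slide":[-0.1,0.44,-0.7],"roll":0,"fingers":-1},{"slide":[0,0,-0.9],"roll":0,"fingers":-1},{"slide":[0,0,-0.9],"roll":0,"fingers":-1},{"slide":[0,0,-0.9],"roll":0,"fingers":-1},{"slide":[0,0,-0.42],"roll":0,"fingers":-1},{"slide":[0,0,0],"roll":0,"fingers":-1},{"slide":[-0.325,-0.072,0],"roll":0,"fingers":-1},{"slide":[-0.325,-0.072,0],"roll":0,"fingers":-1},{"slide":[-0.325,-0.072,0],"roll":0,"fingers":-1},{"slide":[-0.325,-0.072,0],"roll":0,"fingers":-1}], squeeze=20)

```text
t: 9.05
tool_pos: [0.6416, 0.2328, 0.157]
orientation: [2.111, 0.227, -2.106]
force: [2.5, 0.1, 0.0]
opening: 0.0239
```

```bash
python3 - <<'E'
from h import *
st()
save("pics/side3.png","side",(60,160,260,400),2.5)
E
```

```text
t 9.05 tcp [0.6416 0.2328 0.157 ] box xy 0.094 -0.0001 yaw -77.7 F [2.5 0.1 0. ] op 0.0239
```

View pics/side3.png

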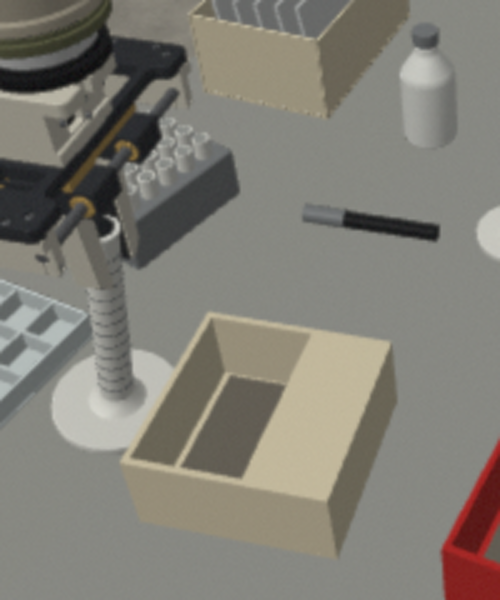

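Emit:
play_rows(plan=[{"slide":[-0.325,-0.072,0],"roll":0,"fingers":-1},{"slide":[-0.325,-0.072,0],"roll":0,"fingers":-1},{"slide":[-0.325,-0.072,0],"roll":0,"fingers":-1},{"slide":[-0.325,-0.072,0],"roll":0,"fingers":-1},{"slide":[-0.195,-0.043,0],"roll":0,"fingers":-1},{"slide":[0,0,0],"roll":0,"fingers":-1}])

```text
t: 9.85
tool_pos: [0.5964, 0.2227, 0.1558]
orientation: [2.108, 0.227, -2.109]
force: [1.1, -0.7, -1.5]
opening: 0.0237
```

Emit:
play_rows(plan=[{"slide":[0,0,0],"roll":0,"fingers":-1},{"slide":[0,0,0],"roll":0,"fingers":-1},{"slide":[0.2,0.04,0.2],"roll":0,"fingers":-1},{"slide":[0.3,0.06,0.3],"roll":0,"fingers":-1},{"slide":[0,0,0],"roll":0,"fingers":-1}], squeeze=55)

```text
t: 10.48
tool_pos: [0.6131, 0.226, 0.1721]
orientation: [2.11, 0.227, -2.107]
force: [-0.2, -0.2, -0.9]
opening: 0.0231
```

```bash
python3 - <<'E'
from h import *
st()
save("pics/side4.png","side",(60,160,260,400),2.5)
save("pics/top4.png","top",(60,40,280,260),2.7)
E
```

```text
t 10.475 tcp [0.6131 0.226  0.1721] box xy 0.0647 -0.0005 yaw -77.7 F [-0.2 -0.2 -0.9] op 0.0231
```

View pics/side4.png

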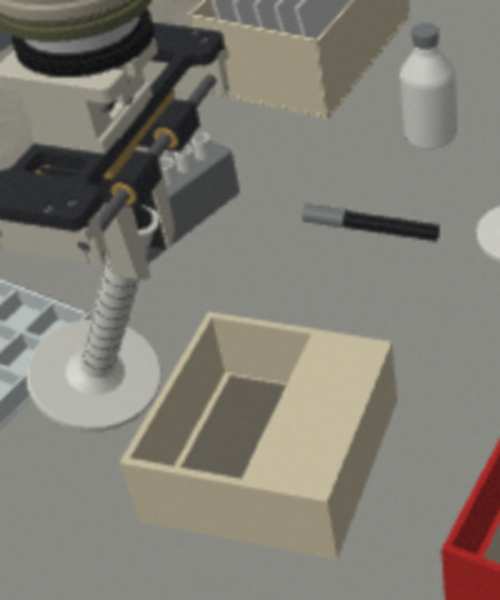

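View pics/top4.png

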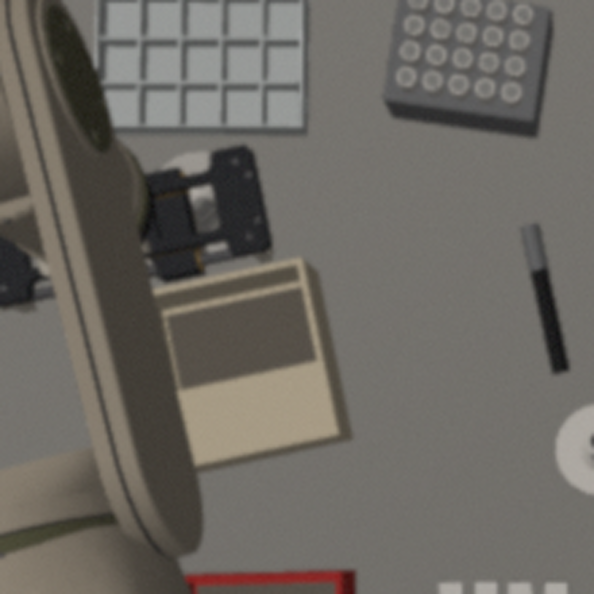

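```bash
cat >> h.py <<'E'
def footpts(tcp,th,d,cam="side"):
    G=np.array(tcp)+[0,0,.019]; b=np.r_[bx,0]; y=np.r_[by,0]; z=np.array([0,0,1.])
    ax=np.cos(th)*z-np.sin(th)*b; u=np.cos(th)*b+np.sin(th)*z
    a=np.linspace(0,2*np.pi,120)
    C=G-d*ax
    return np.array([proj(cam,C+h*ax+.047*(np.cos(t)*u+np.sin(t)*y)) for h in(0,.008) for t in a])
def foot_fit(tcp,obs):  # obs left,right,bottom px
    def f(p):
        q=footpts(tcp,*p); return np.array([q[:,0].min(),q[:,0].max(),q[:,1].max()])-obs
    r=least_squares(f,[.4,.145],x_scale=[.1,.01]); return np.degrees(r.x[0]),r.x[1],r.fun.round(1)
E
python3 - <<'E'
from h import *
s=robot.read_state()
print(foot_fit(s["tool_pos"],np.array([71.2,123.6,330.4])-.3))
E
```

```text
Traceback (most recent call last):
  File "h.py", line 37, in foot_fit
    r=least_squares(f,[.4,.145],x_scale=[.1,.01]); return np.degrees(r.x[0]),r.x[1],r.fun.round(1)
  File "h.py", line 36, in f
    q=footpts(tcp,*p); return np.array([q[:,0].min(),q[:,0].max(),q[:,1].max()])-obs
  File "h.py", line 33, in footpts
    return np.array([proj(cam,C+h*ax+.047*(np.cos(t)*u+np.sin(t)*y)) for h in(0,.008) for t in a])
                     ~~~~^^^^^^^^^^^^^^^^^^^^^^^^^^^^^^^^^^^^^^^^^^^
  File "h.py", line 12, in proj
    c,R,t=K(n); p=R@np.array(X,float)+t
          ~^^^
  File "h.py", line 10, in K
    c=robot.get_calibration(n); return c,np.array(c["R"]),np.array(c["t"])
ValueError: time passes only in moves, steps and waits
```

```bash
sed -i 's/^def K(n):/import functools\n@functools.lru_cache(None)\ndef K(n):/' h.py
python3 - <<'E'
from h import *
s=st()
print(foot_fit(s["tool_pos"],np.array([71.2,123.6,330.4])-.3))
E
```

```text
t 10.575 tcp [0.6119 0.2258 0.1709] box xy 0.0635 -0.0005 yaw -77.7 F [ 0.4  0.9 -2. ] op 0.023
(np.float64(30.16562455477312), np.float64(0.1407046262800423), array([-0.8,  0.7,  0.1]))
```

Emit:
play_rows(plan=[{"slide":[0,0,0.5],"roll":0,"fingers":-1},{"slide":[0,0,0.7],"roll":0,"fingers":-1},{"slide":[0,0,0.5],"roll":0,"fingers":-1},{"slide":[-0.3,-0.066,0],"roll":0,"fingers":-1},{"slide":[-0.6,-0.132,0],"roll":0,"fingers":-1},{"slide":[-0.6,-0.132,0],"roll":0,"fingers":-1},{"slide":[-0.6,-0.132,0],"roll":0,"fingers":-1},{"slide":[-0.6,-0.132,0],"roll":0,"fingers":-1},{"slide":[-0.36,-0.08,0],"roll":0,"fingers":-1},{"slide":[0,0,0],"roll":0,"fingers":-1},{"slide":[0,0,0],"roll":0,"fingers":-1}])

```text
t: 11.95
tool_pos: [0.5204, 0.2057, 0.2219]
orientation: [2.109, 0.227, -2.108]
force: [0.2, -0.7, -1.8]
opening: 0.0231
```

```bash
python3 - <<'E'
from h import *
st()
save("pics/side5.png","side",(60,160,260,400),2.5)
save("pics/top5.png","top",(60,40,280,260),2.7)
E
```

```text
t 11.95 tcp [0.5204 0.2057 0.2219] box xy -0.0302 -0.0004 yaw -77.7 F [ 0.2 -0.7 -1.8] op 0.0231
```

View pics/side5.png

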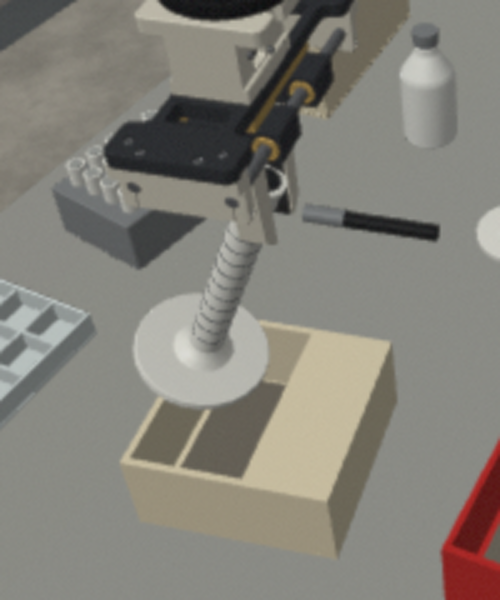

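View pics/top5.png

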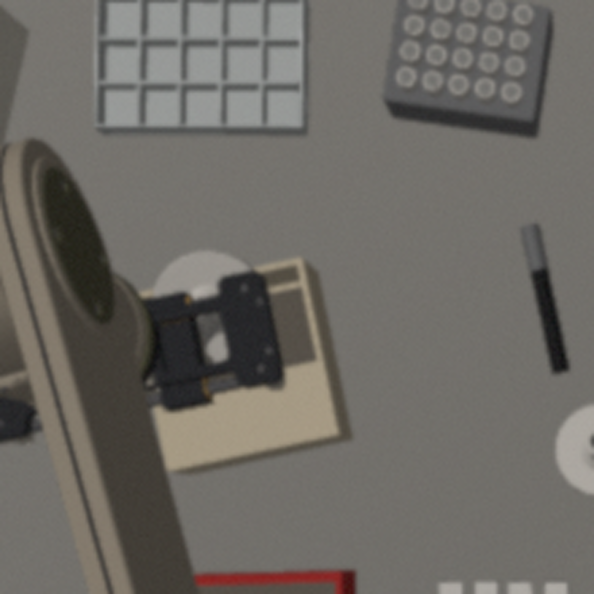

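```bash
python3 - <<'E'
from h import *
T=[.5204,.2057,.2219]
print(foot_fit(T,np.array([113.2,167.2,322.4])-.3))
for th,d in((30,.142),(27,.145),(33,.14)):
    q=footpts(T,np.radians(th),d);print(th,d,q.min(0),q.max(0))
im=cv2.imread("pics/side5.png")
for p in (footpts(T,np.radians(30),.142)-[60,160])*2.5: cv2.circle(im,tuple(int(v) for v in p),1,(0,0,255),-1)
cv2.imwrite("pics/ov5.png",im[100:520])
E
```

```text
(np.float64(29.419774115604913), np.float64(0.14415603045382094), array([-0.3,  0.3,  0. ]))
30 0.142 [112.2555092  271.93387693] [166.82870391 321.19939904]
27 0.145 [115.47023306 275.07121217] [170.2016111  323.67039736]
33 0.14 [109.10478711 269.01931525] [163.38916244 318.94771074]
```

View pics/ov5.png

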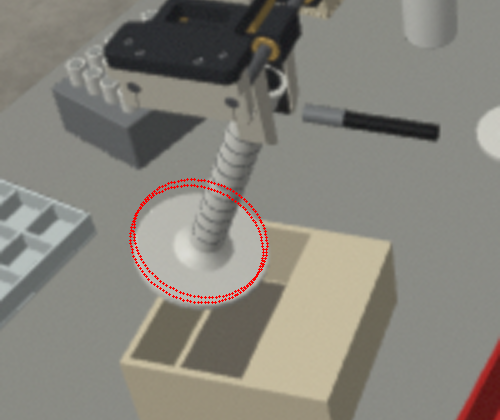

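```bash
python3 - <<'E'
from h import *
im=cv2.imread("pics/side5.png").astype(int)
hsv=cv2.cvtColor(im.astype(np.uint8),cv2.COLOR_BGR2HSV)
m=((hsv[...,1]<28)&(hsv[...,2]>150)).astype(np.uint8)
k,lab,stt,ce=cv2.connectedComponentsWithStats(m);i=lab[370,170];print(stt[i],ce[i])
mm=(lab==i); ys,xs=np.nonzero(mm)
out=im.copy();out[mm]=[0,0,255];cv2.imwrite("pics/m5.png",out[100:520])
E
```

```text
[  132   220   138   186 11590] [198.82864538 344.35401208][ WARN:0@0.230] global loadsave.cpp:1063 imwrite_ Unsupported depth image for selected encoder is fallbacked to CV_8U.
```

View pics/m5.png

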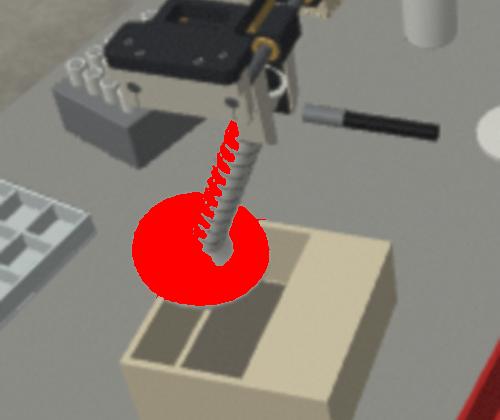

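```bash
python3 - <<'E'
from h import *
obs=np.array([132/2.5+60,269/2.5+60,406/2.5+160,291.5/2.5+160])-.3
T=np.array([.5204,.2057,.2219])
def f(p):
    q=footpts(T+np.r_[p[2]*bx,p[3]],p[0],p[1]);return np.array([q[:,0].min(),q[:,0].max(),q[:,1].max(),q[:,1].min()])-obs
for fix in (0,1):
    g=(lambda p:f([p[0],.145,p[1],p[2]])) if fix else (lambda p:f([p[0],p[1],p[2],0]))
    r=least_squares(g,[.4,0,0] if fix else [.4,.145,0],x_scale=[.1,.01,.01]);print(fix,np.degrees(r.x[0]),r.x,r.fun.round(2))
def ft(p): return f([p[0],.145,p[1],0])
r=least_squares(ft,[.4,0]);print(np.degrees(r.x[0]),r.x,r.fun)
E
```

```text
0 13.31260442143109 [0.23234878 0.13385916 0.0402187 ] [-0.42  0.42 -0.05  0.1 ]
1 13.312607778818169 [0.23234884 0.03765336 0.01084146] [-0.42  0.42 -0.05  0.1 ]
25.303858557513735 [0.44163565 0.00980797] [-0.16714985  0.0238164   1.50312606 -0.82544496]
```

```bash
python3 - <<'E'
from h import *
cv2.imwrite("pics/z5.png",cv2.resize(cv2.imread("pics/side5.png")[140:300,190:330],None,fx=4,fy=4))
T=np.array([.5204,.2057,.2219])
for th in(20,25,30):
    t=np.radians(th);ax=np.r_[-np.sin(t)*bx,np.cos(t)];G=T+[0,0,.019]
    print(th,[((proj("side",G+a*ax)-[60,160])*2.5).round(0) for a in(-.137,-.1,-.05,0,.045)])
E
```

```text
20 [array([232., 353.]), array([242., 323.]), array([256., 278.]), array([271., 230.]), array([285., 182.])]
25 [array([217., 347.]), array([230., 317.]), array([250., 275.]), array([271., 230.]), array([291., 185.])]
30 [array([201., 339.]), array([218., 312.]), array([244., 272.]), array([271., 230.]), array([297., 188.])]
```

View pics/z5.png

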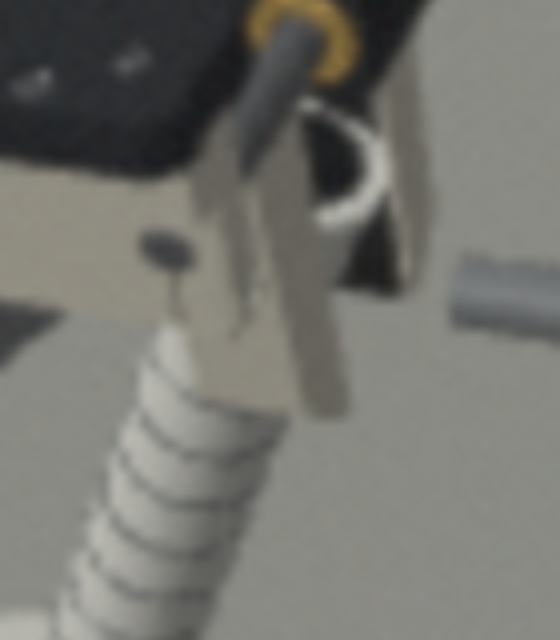

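```bash
python3 - <<'E'
from h import *
T=np.array([.5204,.2057,.2219])
for dy in(.012,.03):
  for dx in(-.0075,.0075):
    print(dy,dx,(((proj("side",T+np.r_[dy*by+dx*bx,0])-[60,160])*2.5)-[190,140])*4)
s=robot.read_state();print(Ro.from_rotvec(s["orientation"]).as_matrix().round(3))
E
```

```text
0.012 -0.0075 [354.6512336  503.56361872]
0.012 0.0075 [265.11547362 489.44456871]
0.03 -0.0075 [310.96918486 583.79233671]
0.03 0.0075 [219.78883739 569.15983822]
[[-0.     0.212 -0.977]
 [-0.    -0.977 -0.212]
 [-1.     0.     0.   ]]
```

```bash
python3 - <<'E'
from h import *
T=np.array([.5204,.2057,.2219])
im=cv2.resize(cv2.imread("pics/top5.png")[130:430,80:380],None,fx=2,fy=2)
for th,c in((18,(255,0,0)),(24,(0,255,0)),(30,(0,0,255))):
    for p in ((footpts(T,np.radians(th),.145,"top")-[60,40])*2.7-[80,130])*2: cv2.circle(im,tuple(int(v) for v in p),1,c,-1)
cv2.imwrite("pics/ovt5.png",im)
im=cv2.resize(cv2.imread("pics/side5.png")[140:440,100:330],None,fx=2,fy=2)
for th,c in((18,(255,0,0)),(24,(0,255,0)),(30,(0,0,255))):
    for p in ((footpts(T,np.radians(th),.145,"side")-[60,160])*2.5-[100,140])*2: cv2.circle(im,tuple(int(v) for v in p),1,c,-1)
cv2.imwrite("pics/ovs5.png",im)
E
```

```text
(no output)
```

View pics/ovt5.png

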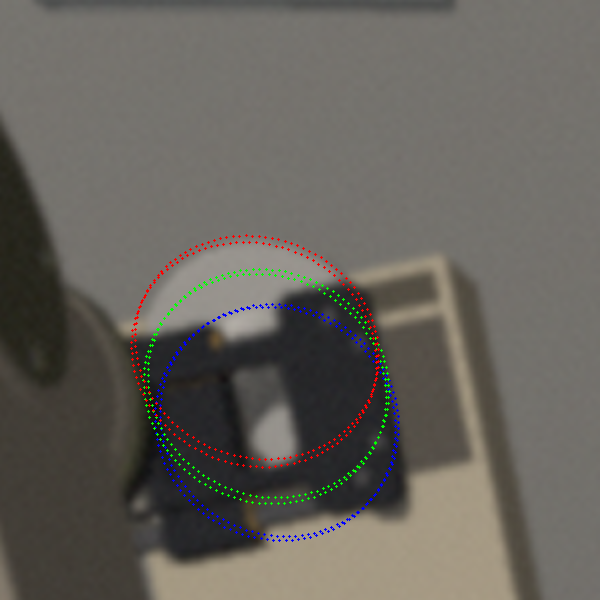

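View pics/ovs5.png

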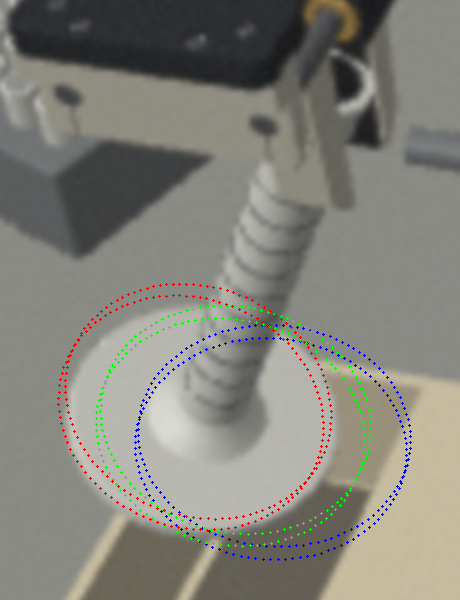

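```bash
python3 - <<'E'
from h import *
T=np.array([.5204,.2057,.2219])
def pts(th,ph,d,dx,dy,cam):
    G=T+[0,0,.019]+np.r_[dx*bx+dy*by,0]
    Bm=np.c_[np.r_[bx,0],np.r_[by,0],[0,0,1.]]
    R=Bm@Ro.from_euler("yx",[-th,ph]).as_matrix()
    a=np.linspace(0,2*np.pi,120);C=G-R@[0,0,d]
    return np.array([proj(cam,C+R@[.047*np.cos(t),.047*np.sin(t),h]) for h in(0,.008) for t in a])
obs=np.r_[np.array([132/2.5+60,269/2.5+60,406/2.5+160,291.5/2.5+160])-.3,((145/2+80)/2.7+60)-.3,((238/2+130)/2.7+40)-.3]
def F(th,ph,d,dx,dy):
    q=pts(th,ph,d,dx,dy,"side");w=pts(th,ph,d,dx,dy,"top")
    return np.array([q[:,0].min(),q[:,0].max(),q[:,1].max(),q[:,1].min(),w[:,0].min(),w[:,1].min()])-obs
for nm,g,x0 in (("th,d",lambda p:F(p[0],0,p[1],0,0),[.45,.14]),("th,ph,d",lambda p:F(p[0],p[1],p[2],0,0),[.45,0,.14]),("th,ph,d,dy",lambda p:F(p[0],p[1],p[2],0,p[3]),[.45,0,.14,0]),("th,ph,d,dx",lambda p:F(p[0],p[1],p[2],p[3],0),[.45,0,.14,0])):
    r=least_squares(g,x0,x_scale=[.1,.1,.01,.01][:len(x0)] if nm!="th,d" else [.1,.01]);print(nm,np.degrees(r.x[0]),r.x.round(4),r.fun.round(2))
E
```

```text
th,d 28.7531909516021 [0.5018 0.1495] [ 0.11 -0.24  1.85 -1.2  -1.3   0.55]
th,ph,d 28.741929034485082 [ 0.5016 -0.0164  0.1518] [ 0.32 -0.18  1.67 -1.46 -0.09  0.03]
th,ph,d,dy 28.52726670890748 [ 0.4979  0.137   0.1528 -0.0201] [ 0.7  -0.5   0.17 -0.12 -0.15 -0.11]
th,ph,d,dx 12.373134684659204 [ 0.216  -0.0137  0.1357  0.0427] [-0.12  0.51 -0.02  0.12 -0.14 -0.44]
```

```bash
python3 - <<'E'
from h import *
save("pics/side6.png","side")
im=cv2.imread("pics/side6.png");c=cv2.resize(im[225:330,105:185],None,fx=7,fy=5.7 and 7,interpolation=cv2.INTER_CUBIC)
for r in range(0,105,10): cv2.putText(c,str(225+r),(0,r*7+10),0,.4,(0,0,255),1);cv2.line(c,(0,r*7),(8,r*7),(0,0,255),1)
for k in range(0,80,10): cv2.putText(c,str(105+k),(k*7,10),0,.35,(255,0,0),1);cv2.line(c,(k*7,0),(k*7,735),(255,120,0),1)
cv2.imwrite("pics/z6.png",cv2.resize(c,None,fx=.81,fy=.81))
E
```

```text
(no output)
```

View pics/z6.png

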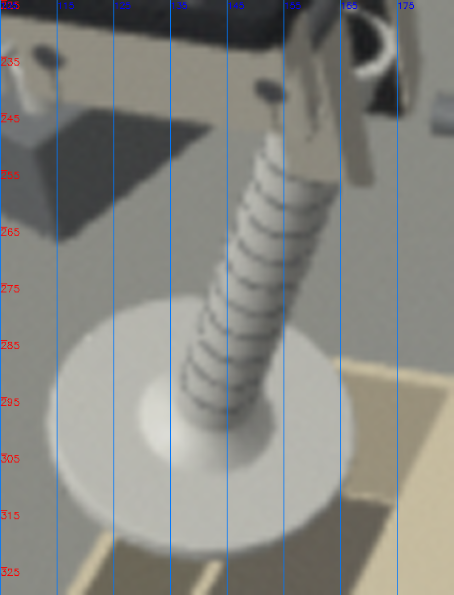

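```bash
python3 - <<'E'
from h import *
T=np.array([.5204,.2057,.2219])
Bm=np.c_[np.r_[bx,0],np.r_[by,0],[0,0,1.]]
a=np.linspace(0,2*np.pi,120)
def M(p):
    th,ph,d,dx,dy=p
    R=Bm@Ro.from_euler("yx",[-th,ph]).as_matrix();G=T+[0,0,.019]+np.r_[dx*bx+dy*by,0];return R,G-R@[0,0,d]
def foot(p,cam):
    R,C=M(p);return np.array([proj(cam,C+R@[.047*np.cos(t),.047*np.sin(t),h]) for h in(0,.008) for t in a])
obs=np.r_[47/5.67+105,352/5.67+105,560/5.67+225,296/5.67+225,((145/2+80)/2.7+60),((238/2+130)/2.7+40)]-.4
ax=np.array([(156,260.3),(151,272.6),(144.2,292)])-.4
def F(p,pr=True):
    q=foot(p,"side");w=foot(p,"top");R,C=M(p)
    r=list(np.array([q[:,0].min(),q[:,0].max(),q[:,1].max(),q[:,1].min(),w[:,0].min(),w[:,1].min()])-obs)
    A=proj("side",C+R@[0,0,.02]);D=proj("side",C+R@[0,0,.12])
    for u,v in ax: r.append(A[0]+(D-A)[0]*(v-A[1])/(D-A)[1]-u)
    ring=np.array([proj("side",C+R@[.012*np.cos(t),.012*np.sin(t),.19]) for t in a]);r.append(ring[:,0].max()-173.7);r.append(ring[:,1].max()-237.6)
    return np.r_[np.array(r)/.7,p[1]/.05,(p[2]-.145)/.006,p[3]/.004,p[4]/.004]
r=least_squares(F,[.4,0,.145,0,0],x_scale=[.1,.1,.01,.01,.01]);p=r.x
print(np.degrees(p[:2]),p[2:],(r.fun).round(1))
for nm,v in(("C",[0,0,0]),("L",[-.047,0,0]),("H",[.047,0,0]),("L'",[-.047,0,.008])):
    R,C=M(p);X=C+R@v;e=X[:2]-B;print(nm,(e@bx).round(4),(e@by).round(4),X[2].round(4))
E
```

```text
[23.06018515  0.17263588] [ 0.14625598  0.01543573 -0.00181952] [-0.6  1.1  0.7 -0.5 -0.2 -0.1  0.   0.5 -0.4  0.6  0.3  0.1  0.2  3.9
 -0.5]
C 0.0425 -0.0018 0.1063
L -0.0007 -0.0018 0.0879
H 0.0858 -0.0019 0.1247
L' -0.0039 -0.0018 0.0953
```

Emit:
play_rows(plan=[{"slide":[0,0,-0.5],"roll":0,"fingers":-1},{"slide":[0,0,-0.5],"roll":0,"fingers":-1},{"slide":[0,0,-0.5],"roll":0,"fingers":-1},{"slide":[0,0,0],"roll":0,"fingers":-1},{"slide":[-0.325,-0.072,0],"roll":0,"fingers":-1},{"slide":[-0.325,-0.072,0],"roll":0,"fingers":-1},{"slide":[0,0,0],"roll":0,"fingers":-1}])

```text
t: 12.98
tool_pos: [0.5002, 0.2013, 0.1777]
orientation: [2.11, 0.227, -2.107]
force: [-0.1, 0.7, -2.1]
opening: 0.023
```

```bash
python3 - <<'E'
from h import *
st()
save("pics/side7.png","side",(90,200,230,370),3.5)
save("pics/top7.png","top",(90,90,220,220),4)
E
```

```text
t 12.975 tcp [0.5002 0.2013 0.1777] box xy -0.0509 -0.0003 yaw -77.7 F [-0.1  0.7 -2.1] op 0.023
```

View pics/side7.png

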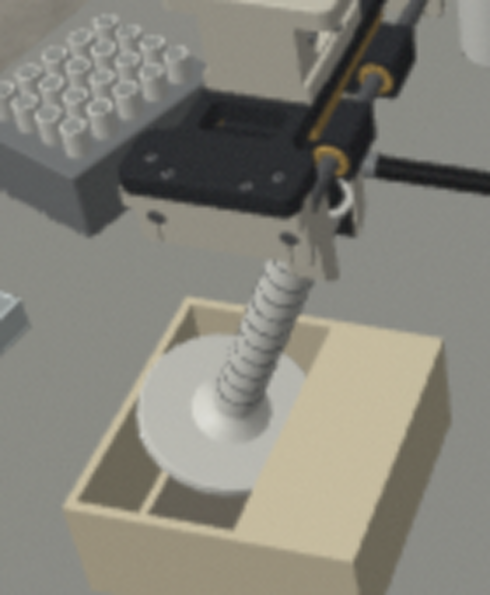

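View pics/top7.png

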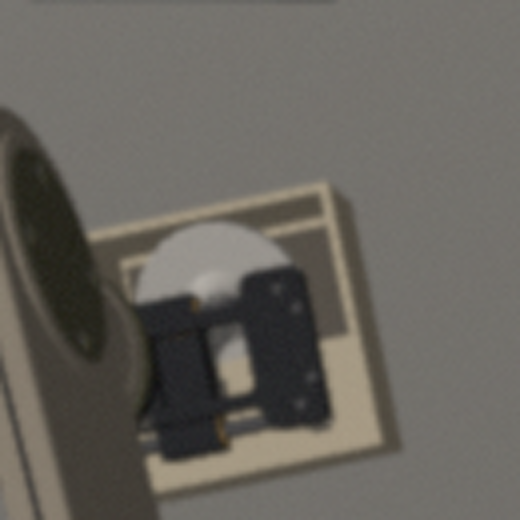

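Emit:
play_rows(plan=[{"slide":[0,0,-0.3],"roll":0,"fingers":-1},{"slide":[0,0,-0.3],"roll":0,"fingers":-1},{"slide":[0,0,-0.2],"roll":0,"fingers":-1},{"slide":[0,0,0],"roll":0,"fingers":-1}])

```text
t: 13.58
tool_pos: [0.5, 0.2011, 0.1518]
orientation: [2.106, 0.226, -2.11]
force: [1.2, -0.3, -1.5]
opening: 0.0234
```

```bash
python3 - <<'E'
from h import *
st()
save("pics/side8.png","side",(90,200,230,370),3.5)
E
```

```text
t 13.575 tcp [0.5    0.2011 0.1518] box xy -0.0511 -0.0005 yaw -77.7 F [ 1.2 -0.3 -1.5] op 0.0234
```

View pics/side8.png

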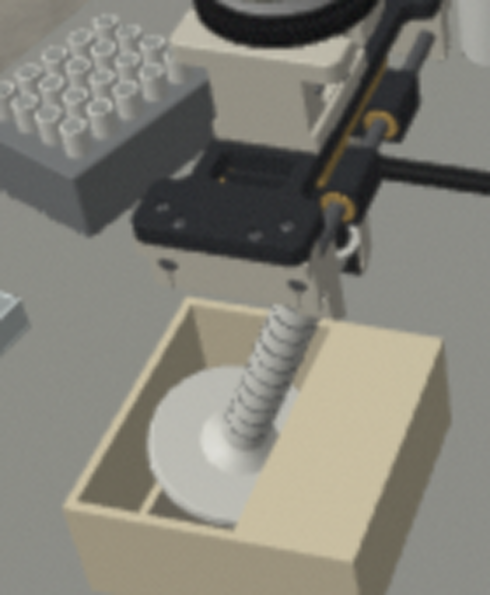

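Emit:
play_rows(plan=[{"slide":[0,0,0],"roll":0,"fingers":-1},{"slide":[0.325,0.072,0],"roll":0,"fingers":-1},{"slide":[0.325,0.072,0],"roll":0,"fingers":-1},{"slide":[0.325,0.072,0],"roll":0,"fingers":-1},{"slide":[0.325,0.072,0],"roll":0,"fingers":-1},{"slide":[0,0,0],"roll":0,"fingers":-1}], squeeze=15)

```text
t: 14.38
tool_pos: [0.5403, 0.21, 0.1526]
orientation: [2.108, 0.227, -2.108]
force: [0.0, 0.4, -1.9]
opening: 0.0238
```

```bash
python3 - <<'E'
from h import *
st()
save("pics/side9.png","side",(90,200,230,370),3.5)
E
```

```text
t 14.375 tcp [0.5403 0.21   0.1526] box xy -0.0098 -0.0005 yaw -77.7 F [ 0.   0.4 -1.9] op 0.0238
```

View pics/side9.png

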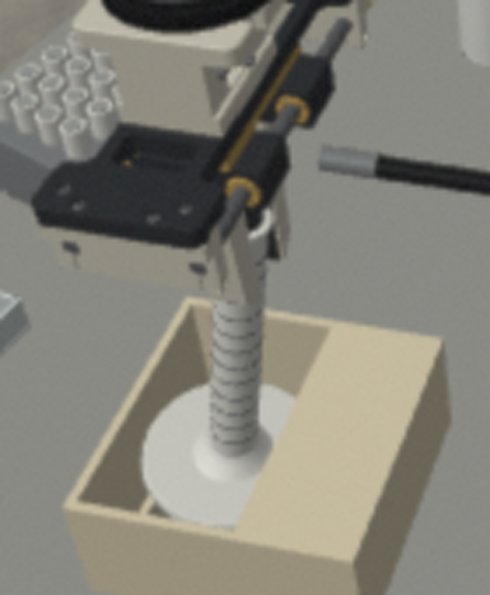

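Emit:
play_rows(plan=[{"slide":[0.325,0.072,0],"roll":0,"fingers":-1},{"slide":[0.26,0.057,0],"roll":0,"fingers":-1},{"slide":[0,0,0],"roll":0,"fingers":-1}])

```text
t: 14.8
tool_pos: [0.5577, 0.2139, 0.1529]
orientation: [2.109, 0.227, -2.108]
force: [-0.4, -0.6, -1.7]
opening: 0.0239
```

```bash
python3 - <<'E'
from h import *
s=st()
im=save("pics/side10.png","side",(90,200,230,370),3.5)
save("pics/top10.png","top",(90,90,220,220),4)
T=s["tool_pos"]
for dx in(0,.01,.02):
  for z in (T[2]+.019-.145+.018,T[2]+.019-.05,T[2]+.019+.045): print(dx,((proj("side",np.r_[T[:2]+dx*bx,z])-[90,200])*3.5).round(0),end=" ")
  print()
E
```

```text
t 14.8 tcp [0.5577 0.2139 0.1529] box xy 0.008 -0.0004 yaw -77.7 F [-0.4 -0.6 -1.7] op 0.0239
0 [255. 442.] 0 [233. 345.] 0 [203. 207.] 
0.01 [237. 438.] 0.01 [215. 341.] 0.01 [183. 204.] 
0.02 [220. 435.] 0.02 [196. 338.] 0.02 [163. 201.]
```

View pics/side10.png

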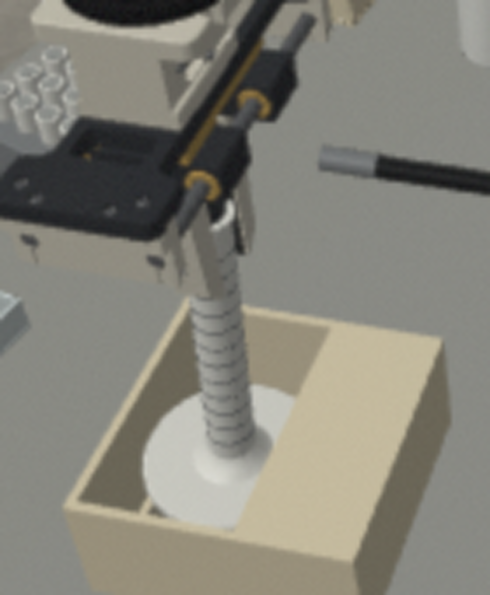

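View pics/top10.png

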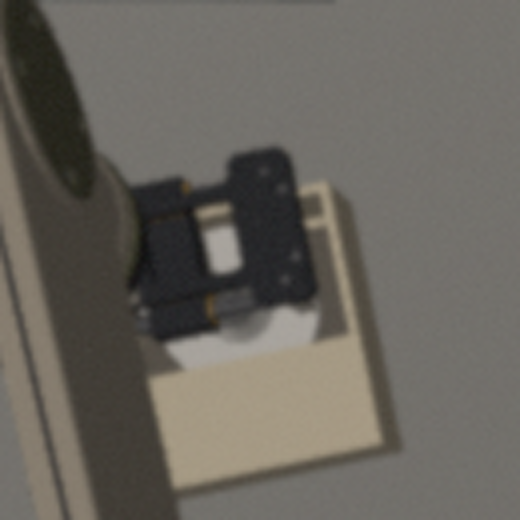

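Emit:
play_rows(plan=[{"slide":[0.26,0.057,0],"roll":0,"fingers":-1},{"slide":[0.13,0.029,0],"roll":0,"fingers":-1},{"slide":[0,0,0],"roll":0,"fingers":-1},{"slide":[0,0,0],"roll":0,"fingers":-1}])

```text
t: 15.4
tool_pos: [0.5689, 0.2164, 0.1529]
orientation: [2.108, 0.227, -2.108]
force: [-1.0, 0.4, -1.6]
opening: 0.024
```

```bash
python3 - <<'E'
from h import *
s=st()
im=save("pics/side11.png","side",(90,200,230,370),3.5)
T=s["tool_pos"]
for dx in(0,.01):
  for z in (T[2]+.019-.145+.018,T[2]+.019-.05,T[2]+.019+.045): print(dx,((proj("side",np.r_[T[:2]+dx*bx,z])-[90,200])*3.5).round(0),end=" ")
  print()
E
```

```text
t 15.4 tcp [0.5689 0.2164 0.1529] box xy 0.0195 -0.0004 yaw -77.7 F [-1.   0.4 -1.6] op 0.024
0 [235. 438.] 0 [212. 341.] 0 [180. 204.] 
0.01 [217. 435.] 0.01 [193. 338.] 0.01 [160. 201.]
```

View pics/side11.png

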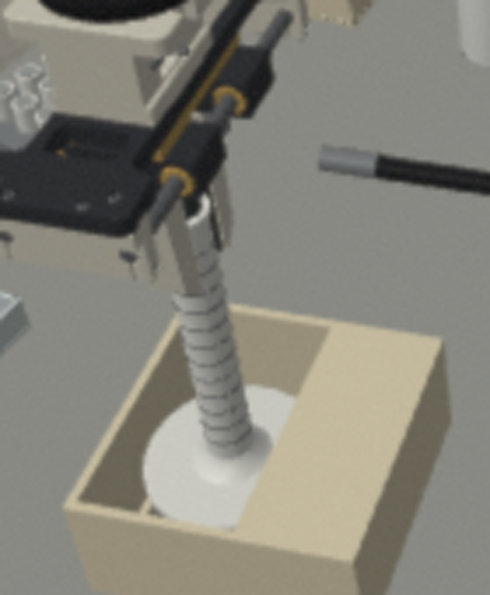

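Emit:
play_rows(plan=[{"slide":[0.06,0.013,0],"roll":0,"fingers":-1},{"slide":[-0.16,-0.035,-0.25],"roll":0,"fingers":-1},{"slide":[0,0,-0.25],"roll":0,"fingers":-1},{"slide":[0,0,-0.15],"roll":0,"fingers":-1},{"slide":[0,0,0],"roll":0,"fingers":-1}])

```text
t: 16.08
tool_pos: [0.5654, 0.2156, 0.1326]
orientation: [2.107, 0.227, -2.109]
force: [-0.3, -0.4, -1.5]
opening: 0.0238
```

Emit:
play_rows(plan=[{"slide":[0,0,-0.07],"roll":0,"fingers":-1},{"slide":[0,0,-0.07],"roll":0,"fingers":-1},{"slide":[0,0,0],"roll":0,"fingers":-1}])

```text
t: 16.45
tool_pos: [0.5672, 0.216, 0.131]
orientation: [2.112, 0.227, -2.105]
force: [1.7, -0.1, 4.7]
opening: 0.0237
```

```bash
python3 - <<'E'
from h import *
s=st()
im=save("pics/side12.png","side",(90,200,230,370),3.5)
T=s["tool_pos"]
for z in (.02,.1,.194): print(((proj("side",np.r_[T[:2],z])-[90,200])*3.5).round(0),end=" ")
E
```

```text
t 16.45 tcp [0.5672 0.216  0.131 ] box xy 0.0177 -0.0004 yaw -77.7 F [ 1.7 -0.1  4.7] op 0.0237
[245. 468.] [222. 370.] [191. 239.]
```

View pics/side12.png

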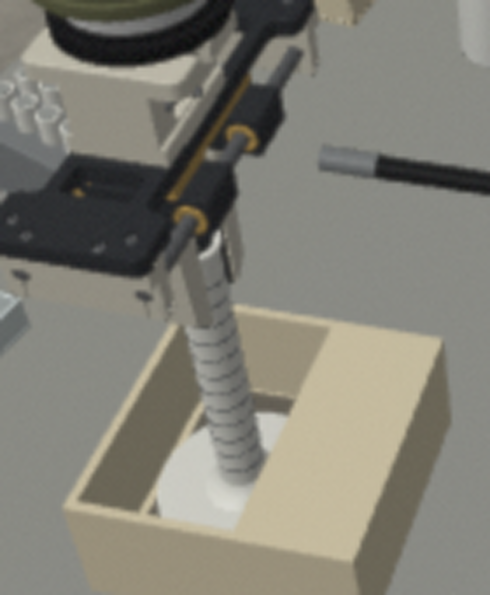

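Emit:
play_rows(plan=[{"slide":[0,0,0],"roll":0,"fingers":-1},{"slide":[0,0,0],"roll":0,"fingers":-0.3},{"slide":[0,0,0],"roll":0,"fingers":0.2},{"slide":[0,0,0],"roll":0,"fingers":0.6},{"slide":[0,0,0],"roll":0,"fingers":1},{"slide":[0,0,0],"roll":0,"fingers":1},{"slide":[0,0,0],"roll":0,"fingers":1},{"slide":[0,0,0],"roll":0,"fingers":1},{"slide":[0,0,0.4],"roll":0,"fingers":1},{"slide":[0,0,0.8],"roll":0,"fingers":1},{"slide":[0,0,0.8],"roll":0,"fingers":1},{"slide":[0,0,0.8],"roll":0,"fingers":1},{"slide":[0,0,0.8],"roll":0,"fingers":1},{"slide":[0,0,0.5],"roll":0,"fingers":1},{"slide":[0,0,0],"roll":0,"fingers":1}])

```text
t: 18.38
tool_pos: [0.5667, 0.216, 0.2541]
orientation: [2.112, 0.227, -2.105]
force: [-0.5, -0.1, 0.2]
opening: 0.0929
```

```bash
python3 - <<'E'
from h import *
s=st()
im=save("pics/side13.png","side",(60,140,400,370),2.3)
save("pics/top13.png","top")
for c in("side","top"):
  print(c,[(np.round(d["point"],1).tolist(),round(d["p"],2)) for d in robot.mark_of(c,"tall_center")])
for dx in(.0,.012,.023): 
  q=np.r_[B+dx*bx,.099]; print(dx,proj("side",q),proj("top",q))
E
```

```text
t 18.375 tcp [0.5667 0.216  0.2541] box xy 0.0172 -0.0004 yaw -77.7 F [-0.5 -0.1  0.2] op 0.0929
side [([150.5, 307.1], 0.92), ([356.4, 161.0], 0.75), ([361.6, 195.7], 0.73)]
top [([371.2, 275.0], 0.75), ([140.4, 162.8], 0.72), ([438.8, 261.4], 0.59)]
0.0 [162.75001128 307.91347261] [143.08493811 173.07064738]
0.012 [156.40308321 306.82532503] [141.97960571 167.68683459]
0.023 [150.60769659 305.83173635] [140.96731606 162.756211  ]
```

View pics/side13.png

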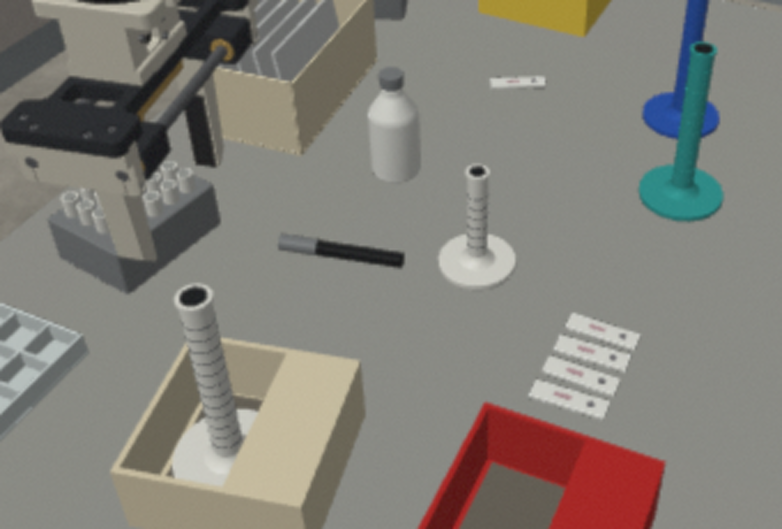

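View pics/top13.png

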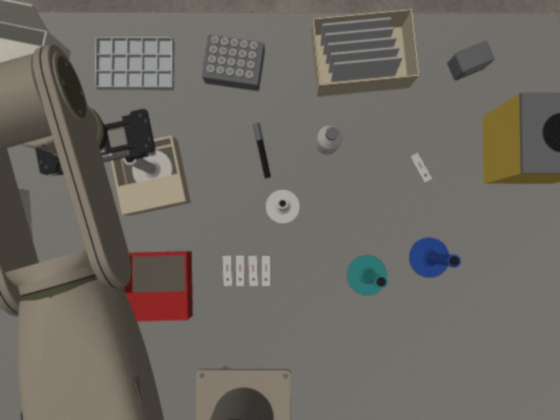

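```bash
python3 - <<'E'
from h import *
for dx in(.015,.02,.023): 
  for z in(.099,.194): print(dx,z,proj("side",np.r_[B+dx*bx,z]).round(1),end=" ")
print(); a=tri((150.5,307.1),(140.4,162.8));e=a[0][:2]-B;print(a,e@bx,e@by)
robot.close_job()
E
```

```text
0.015 0.099 [154.8 306.6] 0.015 0.194 [146.1 268.8] 0.02 0.099 [152.2 306.1] 0.02 0.194 [143.3 268.3] 0.023 0.099 [150.6 305.8] 0.023 0.194 [141.6 268.1] 
(array([0.57204652, 0.21904013, 0.09730818]), array([-0.1, -0. ,  0.1,  0.2])) 0.02311180111116045 0.0014924664951561693
the job is handed in; nothing more can be done
```

I put the taller white cylinder in the cream box, standing upright on its floor with the tube up through the opening. The job was handed in at about 18.5 s of the 51 s allowed. I don't know the verdict, because none is reported.

**How it went:**
- The moves only allow turns about the vertical. To tilt the cylinder I pressed its foot against the box's outer +x wall, so the tube pivoted in the grip to about 23–29°.
- I then slid the foot under the cover and righted the cylinder by moving the hand +x with the foot against the inner wall. I lowered it until the floor pushed back with about 4.7 N, still gripped at 15 N, then opened the fingers and lifted clear.

**Last checks:** the final pictures from both cameras show the cylinder standing by itself.

| Quantity (box frame) | Measured | Required |
|---|---|---|
| `tall_center` x | 23 mm | -5 to 40 mm |
| `tall_center` y | 1.5 mm | -35 to 35 mm |
| `tall_center` z | 97 mm | below 107 mm |
| Lean (from where the tube top lies) | about 2° | within 10° |

The hand was clear above it, and the shorter cylinder looked unmoved in the pictures.

**What disagreed:** after tilting, the cameras put the tube about 15 mm further toward +x than the reported hand position implied. I went by the camera estimate. The final x of 23 mm is also not the suggested 12 mm: it is at the wall end of the range that fits.

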